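# Set the lens on the optical rail to its index

### The arm

A 7-joint arm with a two-finger parallel gripper is mounted at the origin on a cart in front of the work surface, level with it; the furniture and walls round the work are solid. World frame = base frame: x ahead of the robot, y to its left, z up, the work surface at z = 0. Lengths are in mm, angles in rad, forces in N, time in s.
With the tool pointing down it reaches from about 400 to 875 mm from the base axis. Payload 4.4 kg.
Tool frame: the origin (TCP) lies where the fingers leave the gripper's body, on its centre line; the fingertips stand 73 mm ahead of it and the grasp point (between the pads) lies 54 mm ahead of it; z points along the fingers, y is the line along which they close (so a half turn about z gives the same grasp; the last joint's range is limited). The gripper opens to 85 mm and grips with 20 to 120 N. Pads are 22 mm wide; open, the fingers measure 114 mm over their backs; the gripper's body (76 mm by 85 mm) begins 54 mm behind the grasp point. The pads swing forward as they close: fully open they stand 13 mm farther back than shut.
Start: joints at [1.132, 0.628, 0.038, 1.517, -0.027, 0.996, -0.02], TCP at [236.771, -605.356, 303.913] pointing down, gripper open.
Joint ranges: [-3.06, 3.06], [-0.37, 2.12], [-1.25, 1.32], [0.18, 2.47], [-1.1, 4.24], [0.23, 1.98], [-2.94, 2.94]. Speed limits (rad/s): [2.57, 2.57, 3.14, 3.14, 3.14, 3.14, 3.14].

### API

Orientations are given as [roll, pitch, yaw] about the fixed x, y, z axes, in that order (R = Rz(yaw) Ry(pitch) Rx(roll)).
In Python, from cell import ctrl gives the robot as it stands.
- The arm moves only by the tool send_rows, never from a script. Its argument "rows" is a list that holds one entry, the list of rows, each a list of 6 numbers: the shift along the tool's x, y, z in cm, then the turn, a rotation vector about the tool's x, y, z in rad. In form: [[[tx, ty, tz, wx, wy, wz], ...]]. A call has 1 to 10 rows; each row is the pose to reach, as a shift and turn from the pose commanded when the call began, along the tool's axes at that moment; what a row does not reach only later rows make up. A row lasts 1/10 s, in which the tool goes at most 50 mm and 8.59 degrees, less where a joint would pass 70% of its speed; a pose out of reach is approached as far as the arm can. A call with a gripper value outside its range is refused whole. "grip" is the closure in counts, from 0 (fully open) to 255 (shut), set as the call begins (left out, the last holds). The fingers move at their own pace and stop on an object; the grip force is fixed at half the most. Time passes only in rows, so rows that repeat a pose let the fingers close. It gives the time, the measured TCP pose, the force, the opening and the grip force at its end, in the units of the state.
- ctrl.read_state(): the state, without advancing time (a new reading comes with each control period).
- ctrl.get_image(name): name is "scene" or "top" or "wrist"; returns a dict with "pixels" (400x640x3 uint8, red, green, blue), "fx", "fy", "cx", "cy" (pixels), "D" ([k1, k2, p1, p2, k3] as OpenCV has them; the pictures are not rectified), "extrinsics" (4x4, takes a point from camera to world coordinates); the wrist camera has in their place "mount" (4x4, takes a point from camera to tool coordinates, whose origin is the TCP and whose axes are the flange's). Camera axes: x right, y up, looking along -z (the intrinsics and any distortion apply to the point x, -y, -z); pixel columns grow to the right and rows downward; lengths in mm; the calibration is good to about 2 mm. A picture is of the moment at which its call begins: read the wrist's pose just before it. There is no depth.
- ctrl.finish_job(): hands the job in; it is judged then, once.
The state is a dict: "clock": time; "qpos": joint angles; "qd": joint speeds; "tau": joint torques, N m; "eef_pos": TCP position; "tool_rot": TCP orientation; "force": force on the tool from outside, world axes, zero at the start; "torque": the same for the moment, N m; "width": finger opening in mm; "gripper_force": force on a finger pad.
Only numpy, scipy, OpenCV 4.12 (cv2) and the standard library are available. Lean on these libraries where they do the work, as an engineer would, in place of code of your own. Each camera call takes 0.05 s, during which the arm holds its last target. There are 200 camera calls.

### The job

Slide the round lens holder along the optical rail until it stands directly opposite the tip of the pointed index beside the rail (the cone-shaped one, not the round-headed thumbscrew), then let go of it. Leave the square screen on the same rail where it stands.

Things in the scene. Friction and masses are not known exactly. Their poses are not given: they have to be found in the camera images.
- lens (a joint): Place in m of the lens carriage on the optical rail (500 mm aluminium rail, 56 mm wide, 28 mm high, fixed to the worktop, a grey lamp house 147 mm high at one end). 0 at mid travel, ends at -0.115 and +0.115; grows towards the lamp house. Slides with about 2.5 N of friction, stays where left. The carriage is dark, 40 mm along the rail, 50 mm wide, with a thin white line at its middle.
- lens_top (a point): Top of the lens holder, a black upright ring round a glass lens, 60 mm across, 14 mm thick along the rail, on a post on the carriage. The point is 130 mm above the worktop, midway in the thickness, over the carriage's white line. Its y axis runs along the rail to the lamp house, z up. Pinch the ring over its thickness from above. At least 50 mm from it to lamp and screen.
- index_tip (a point): Tip of the index: a steel cone lying level, 44 mm long, 24 mm across its base, pointing at the rail on a 26 mm aluminium block (44 mm high in all) fixed beside the rail. Tip 32 mm above the worktop, 28 mm from the rail's middle line; axes as lens_top. The lens is opposite it at y = 0 in this frame. A like block with a round thumbscrew head is at the other side of mid travel; sides vary.
- screen_top (a point): Middle of the upper edge of the square screen (66 x 66 mm plate, 6 mm thick along the rail, white towards the lens), 138 mm above the worktop, on a like carriage near the rail's end away from the lamp house. It slides a little, with about 2.5 N of friction; leave it alone.
Mind the look-alikes: they are no part of the job. Leave any red or yellow look-alike of the part that bears index_tip alone.

How it is judged:
By the outcome, as a careful person would: the job done as asked, in the order asked, and still so for the second after the job is handed in, with the robot touching nothing.
It also fails if it takes over 32 s, if anything falls off the work surface, if the arm or the gripper's body presses on something with over 40 N, if the wrist force passes 120 N, or if a joint passes its speed limit or range.

## Working session

There is one attempt and no reset: what is moved stays moved. The work goes in short steps, Python scripts to look and compute and a tool call to move; the robot and the scene stay as the last step left them, time stands still between calls to the robot, and variables do not carry over. Pictures are saved under pics/ and viewed, at most 10 in all, crops included, and the job is handed in when it is done.

Besides the shell and the picture viewer there is one more tool, called after "Call:" as name(argument=value, ...) on one line, values as JSON. send_rows: Moves the arm, as the interface text tells. Its arguments: {"type":"object","properties":{"rows":{"type":"array","items":{"type":"array","items":{"type":"array","items":{"type":"number"}}}},"grip":{"type":"number"}},"required":["rows"]}

```bash
mkdir -p pics; cat > h.py <<'E'
import numpy as np, cv2, pickle, sys
from scipy.spatial.transform import Rotation as Ro
from cell import ctrl
def snap(name,fn):
    s=ctrl.read_state(); im=ctrl.get_image(name)
    if 'extrinsics' in im: E=np.array(im['extrinsics'])
    else:
        T=np.eye(4);T[:3,:3]=Ro.from_euler('xyz',s['tool_rot']).as_matrix();T[:3,3]=s['eef_pos'];E=T@np.array(im['mount'])
    d=dict(p=np.array(im['pixels']),K=np.array([[im['fx'],0,im['cx']],[0,im['fy'],im['cy']],[0,0,1.]]),D=np.array(im['D'],float),E=E)
    pickle.dump(d,open(fn+'.pkl','wb')); cv2.imwrite(f'pics/{fn}.png',d['p'][:,:,::-1]); return d
def load(fn): return pickle.load(open(fn+'.pkl','rb'))
def at(d,u,v,z):
    x,y=cv2.undistortPoints(np.array([[[u,v]]],float),d['K'],d['D'])[0,0]
    r=d['E'][:3,:3]@np.array([x,-y,-1]); o=d['E'][:3,3]
    return o+r*(z-o[2])/r[2]
def proj(d,P):
    c=np.linalg.inv(d['E'])@np.append(P,1); 
    return cv2.projectPoints(np.array([[c[0],-c[1],-c[2]]]),np.zeros(3),np.zeros(3),d['K'],d['D'])[0].ravel()
def crop(d,fn,x0,y0,x1,y1,k):
    cv2.imwrite(f'pics/{fn}.png',cv2.resize(d['p'][y0:y1,x0:x1,::-1],None,fx=k,fy=k,interpolation=cv2.INTER_CUBIC))
E
python3 -c "
from h import *
for n in('scene','top'):
  d=snap(n,n+'0');print(d['E'].round(2),d['K'][0,0])
s=ctrl.read_state();print(s['clock'],s['eef_pos'],s['tool_rot'],s['width'])"
```

```text
[[-6.3000e-01  5.4000e-01 -5.6000e-01 -3.2500e+00]
 [-7.8000e-01 -4.3000e-01  4.6000e-01  6.8662e+02]
 [ 1.0000e-02  7.2000e-01  6.9000e-01  7.2349e+02]
 [ 0.0000e+00  0.0000e+00  0.0000e+00  1.0000e+00]] 426.5097278374708
[[-2.00000e-02  9.80000e-01 -2.00000e-01  2.99000e+02]
 [-1.00000e+00 -3.00000e-02 -1.00000e-02  2.51490e+02]
 [-2.00000e-02  2.00000e-01  9.80000e-01  1.22058e+03]
 [ 0.00000e+00  0.00000e+00  0.00000e+00  1.00000e+00]] 507.9750003630215
0.1 [ 236.60051817 -604.93598525  303.10099329] [-3.13989766e+00 -8.22267017e-06  3.72763066e-01] 85.61279659119391
```

View pics/top0.png

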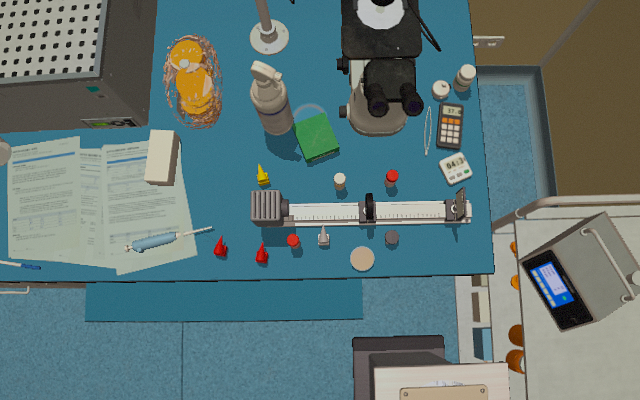

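View pics/scene0.png

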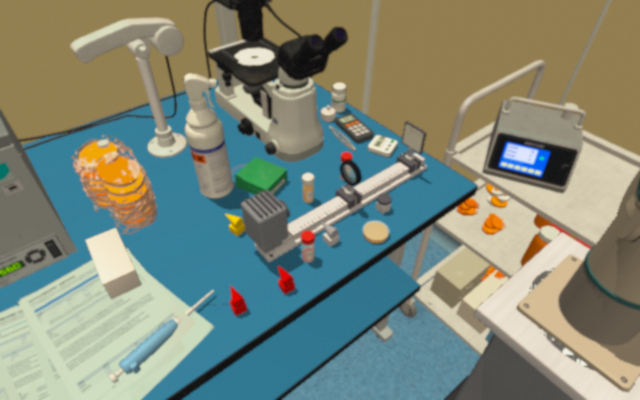

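```bash
python3 -c "
from h import *
d=load('top0');crop(d,'c1',280,180,480,260,4)
d=load('scene0');crop(d,'c2',240,130,440,280,4)"
```

```text
(no output)
```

View pics/c1.png

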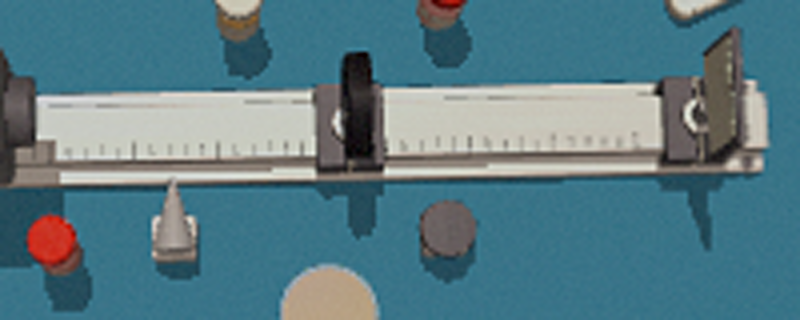

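View pics/c2.png

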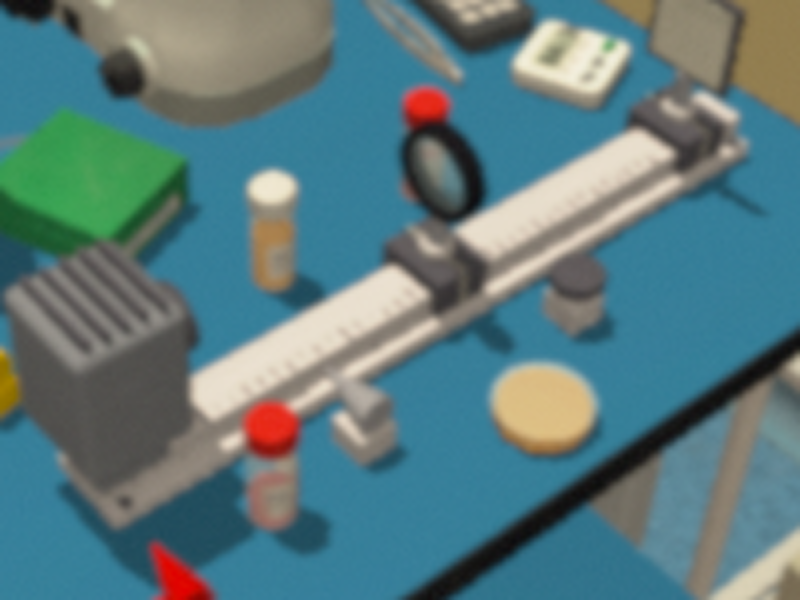

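The index cone's tip is at top pixel (323, 225) and the grey thumbscrew at (392, 237). The lens carriage spans columns 359–375 and the screen is at about column 458.

```bash
python3 -c "
from h import *
d=load('top0')
c=lambda u,v,z:at(d,280+u/4,180+v/4,z).round(1)
print('tip',c(172,180,32),'tip block',c(153,250,20),c(195,250,20))
A=c(60,92,28);B=c(640,84,28);C=c(60,159,28);D=c(640,150,28);print('rail',A,B,C,D)
print('carr',c(317,168,42),c(383,168,42),c(317,86,42),c(383,86,42))
print('ringtop y',c(345,75,130),c(372,75,130))
print('lamp nose',c(36,110,100),'screen',c(705,60,138),c(740,30,138))
d2=load('scene0');
print('scene tip',at(d2,240+333/4,130+380/4,32),'ring top',at(d2,240+435/4,130+122/4,130))
s=ctrl.read_state();print(s['clock'])
for n,P in(('carr',[0,0,0]),):pass
"
```

```text
tip [484.9 270.3  32. ] tip block [445.  282.7  20. ] [444.4 257.8  20. ]
rail [540.6 336.2  28. ] [536.2 -12.2  28. ] [499.9 336.7  28. ] [496.   -9.5  28. ]
carr [488.2 184.8  42. ] [487.2 146.1  42. ] [537.3 183.   42. ] [536.3 144.   42. ]
ringtop y [525.3 172.6 130. ] [524.9 157.8 130. ]
lamp nose [516.1 344.8 100. ] screen [526.8 -24.8 138. ] [543.1 -45.6 138. ]
scene tip [477.70355592 272.08868229  32.        ] ring top [523.80553119 163.56062562 130.        ]
0.1
```

```bash
cat > tri.py <<'E'
from h import *
a=load('top0');b=load('scene0')
def ray(d,u,v):
    p=at(d,u,v,0);o=d['E'][:3,3];r=p-o;return o,r/np.linalg.norm(r)
def tri(p,q):
    o1,r1=ray(a,*p);o2,r2=ray(b,*q)
    t=np.linalg.lstsq(np.c_[r1,-r2],o2-o1,rcond=None)[0]
    x,y=o1+t[0]*r1,o2+t[1]*r2;return ((x+y)/2).round(),np.linalg.norm(x-y).round()
print('screen centre',tri((551,290),(528,160)))
print('scr TL corner',tri((523,263),(500,149)),'scr TR',tri((545,254),(549,141)),'BL',tri((558,330),(503,175)))
print('handle L/R',tri((584,233),(505,103)),tri((629,281),(571,115)))
E
python3 tri.py
```

```text
screen centre (array([ 313., -254.,   57.]), np.float64(1.0))
scr TL corner (array([ 368., -182.,   94.]), np.float64(18.0)) scr TR (array([ 340., -237.,  126.]), np.float64(111.0)) BL (array([ 276., -220.,   53.]), np.float64(134.0))
handle L/R (array([ 437., -304.,  141.]), np.float64(8.0)) (array([ 320., -415.,  121.]), np.float64(8.0))
```

Call:
send_rows(rows=[[[4.0, -2.9, 0, 0, 0, 0.02], [7.9, -5.8, 0, 0, 0, 0.045], [11.8, -8.8, 0, 0, 0, 0.07], [15.7, -11.9, 0, 0, 0, 0.09], [19.4, -15.0, 0, 0, 0, 0.115], [23.0, -18.2, 0, 0, 0, 0.135], [26.4, -21.6, 0, 0, 0, 0.16], [29.8, -25.1, 0, 0, 0, 0.18], [32.9, -28.7, 0, 0, 0, 0.205], [35.9, -32.5, 0, 0, 0, 0.227]]])

```text
clock: 1.1
eef_pos: [453.2, -170.1, 303.8]
tool_rot: [3.142, -0.0, 0.145]
force: [0.2, -0.9, 0.1]
width: 85.2
gripper_force: 0.0
```

Call:
send_rows(rows=[[[1.5, -4.6, 0, 0, 0, 0.02], [3.0, -9.1, 0, 0, 0, 0.045], [4.5, -13.6, 0, 0, 0, 0.07], [6.0, -18.1, 0, 0, 0, 0.09], [7.5, -22.6, 0.5, 0, 0, 0.115], [9.0, -27.0, 1.5, 0, 0, 0.135], [10.8, -31.0, 3.0, 0, 0, 0.159], [10.8, -32.4, 4.0, 0, 0, 0.159], [10.8, -32.4, 4.0, 0, 0, 0.159]]])

```text
clock: 2.0
eef_pos: [510.9, 166.8, 262.1]
tool_rot: [3.141, 0.004, -0.008]
force: [-0.6, -0.1, -0.1]
width: 85.6
gripper_force: 0.0
```

```bash
python3 -c "
from h import *
d=snap('wrist','w1');print(d['E'].round(2));print(ctrl.read_state()['eef_pos'])
for P in([512.5,164.5,130],[485,270.3,32],[513,270,42],[512,164,42]):print(P,proj(d,P))"
```

```text
[[-1.0000e-02  9.4000e-01  3.3000e-01  5.9450e+02]
 [-1.0000e+00 -1.0000e-02 -0.0000e+00  1.6587e+02]
 [ 0.0000e+00 -3.3000e-01  9.4000e-01  3.3034e+02]
 [ 0.0000e+00  0.0000e+00  0.0000e+00  1.0000e+00]]
[511.55447169 164.22330118 262.99713595]
[512.5, 164.5, 130] [323.72934999 216.13185183]
[485, 270.3, 32] [230.45495554 206.57826968]
[513, 270, 42] [224.86487328 185.36621329]
[512, 164, 42] [323.4839386  185.56441476]
```

View pics/w1.png

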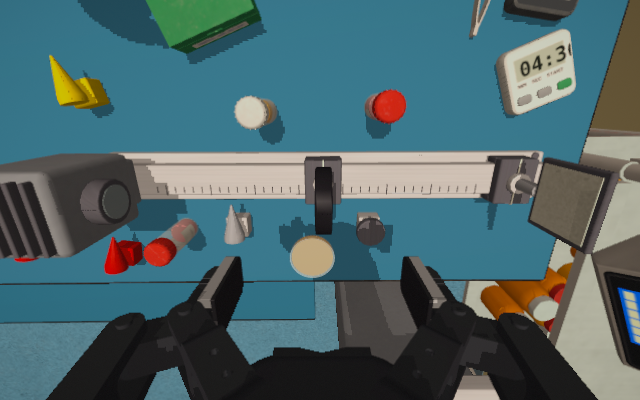

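```bash
python3 -c "
from h import *
crop(load('w1'),'w1c',215,145,348,245,6)"
```

```text
(no output)
```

View pics/w1c.png

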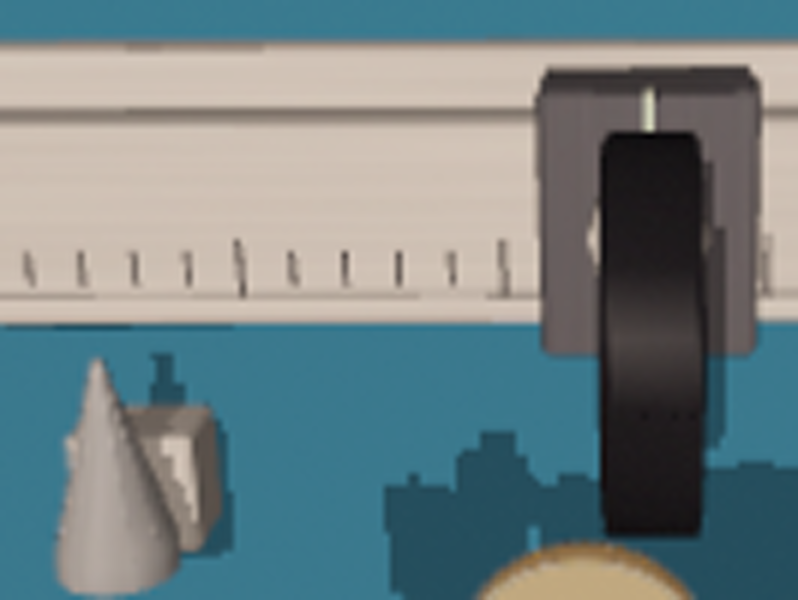

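```bash
python3 -c "
from h import *
d=load('w1');c=lambda u,v,z:at(d,215+u/6,145+v/6,z).round(1)
print('tip',c(96,358,32),'line',c(649,100,42),'carriage',c(541,340,42),c(757,340,42))
print('tick',c(25,270,28),c(768,250,28),'ring top',c(603,440,130),c(703,440,130),'rail',c(5,322,28),c(790,322,28),c(5,42,28),c(790,42,28))
for P in([441,270.3,32],[513,164,130]):print((proj(d,P)-[215,145])*6)
s=ctrl.read_state();print(s['clock'],s['eef_pos'],s['tool_rot'])"
```

```text
tip [487.3 269.4  32. ] line [538.  164.2  42. ] carriage [493.8 184.2  42. ] [493.5 144.7  42. ]
tick [503.6 282.2  28. ] [506.5 141.8  28. ] ring top [510.7 170.9 130. ] [510.6 157.9 130. ] rail [493.3 287.3  28. ] [492.2 137.4  28. ] [546.6 280.2  28. ] [545.6 138.6  28. ]
[118.0435941  576.91527609]
[656.22020487 423.18421361]
2.05 [511.55447169 164.22330118 262.99713595] [ 3.14005203e+00  2.63200574e-03 -1.13481434e-02]
```

Call:
send_rows(rows=[[[0.15, 0, 4.0, 0, 0, 0], [0.15, 0, 7.0, 0, 0, 0], [0.15, 0, 8.9, 0, 0, 0], [0.15, 0, 8.9, 0, 0, 0]]])

```text
clock: 2.45
eef_pos: [512.9, 161.0, 173.4]
tool_rot: [3.138, 0.004, -0.017]
force: [0.1, 0.4, 1.4]
width: 85.5
gripper_force: 0.0
```

Call:
send_rows(rows=[[[0, 0, 0, 0, 0, 0], [0, 0, 0, 0, 0, 0], [0, 0, 0, 0, 0, 0], [0, 0, 0, 0, 0, 0], [0, 0, 0, 0, 0, 0], [0, 0, 0, 0, 0, 0], [0, 0, 0, 0, 0, 0], [0, 0, 0, 0, 0, 0]]], grip=255)

```text
clock: 3.25
eef_pos: [514.3, 164.5, 175.7]
tool_rot: [-3.141, -0.001, -0.013]
force: [-0.7, -0.8, 5.5]
width: 12.8
gripper_force: 58.4
```

Call:
send_rows(rows=[[[0, -1.0, 0, 0, 0, 0], [0, -2.5, 0, 0, 0, 0], [0, -4.5, 0, 0, 0, 0], [0, -6.5, 0, 0, 0, 0], [0, -8.5, 0, 0, 0, 0], [0, -9.8, 0, 0, 0, 0], [0, -10.4, 0, 0, 0, 0], [0, -10.5, 0, 0, 0, 0], [0, -10.5, 0, 0, 0, 0], [0, -10.5, 0, 0, 0, 0]]])

```text
clock: 4.25
eef_pos: [514.9, 270.3, 175.7]
tool_rot: [-3.141, 0.0, -0.012]
force: [-2.6, 1.3, 6.3]
width: 12.5
gripper_force: 58.6
```

```bash
python3 -c "
from h import *
d=snap('wrist','w2');s=ctrl.read_state();print(s['clock'],s['eef_pos'],s['tool_rot'],s['force'],s['width'])
t=snap('top','t2')
a=cv2.resize(d['p'][:,:,::-1],(800,500));cv2.imwrite('pics/w2b.png',a)
for P in([485,269.5,32],[538,269.5,42]):print(proj(d,P)*1.25)
crop(t,'t2c',290,185,390,260,6)"
```

```text
4.3 [514.90655699 270.27437489 175.72347827] [-3.14048204e+00  3.24541134e-04 -1.20571089e-02] [-2.94971242  0.9589777   6.00361339] 12.890943165300913
[403.03465533 307.24573317]
[402.199897   237.03650229]
```

View pics/w2b.png

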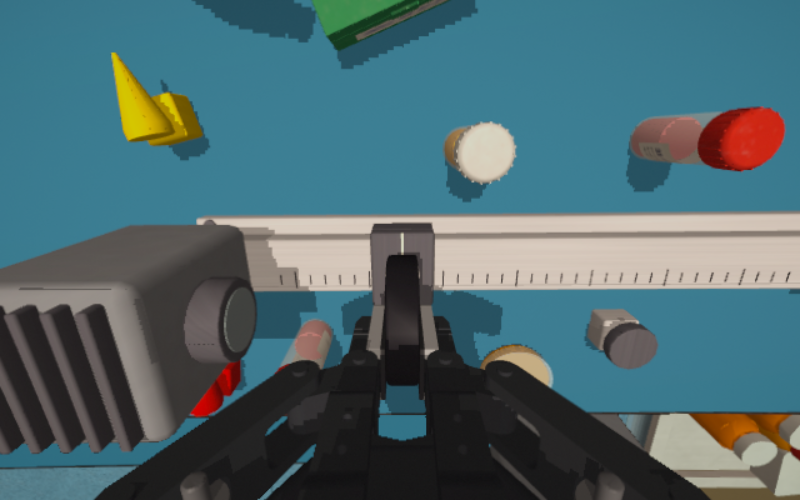

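The lens moved with the gripper. The white line sits at column 402 in the enlarged view, against a predicted 402. I'll release it, rise and check.

Call:
send_rows(rows=[[[0, 0, 0, 0, 0, 0], [0, 0, 0, 0, 0, 0], [0, 0, 0, 0, 0, 0], [0, 0, 0, 0, 0, 0], [0, 0, -1.5, 0, 0, 0], [0, 0, -4.0, 0, 0, 0], [0, 0, -8.0, 0, 0, 0], [0, 0, -9.0, 0, 0, 0], [0, 0, -9.0, 0, 0, 0], [0, 0, -9.0, 0, 0, 0]]], grip=150)

```text
clock: 5.35
eef_pos: [514.9, 269.0, 264.1]
tool_rot: [3.141, 0.001, -0.013]
force: [-0.9, -0.1, -0.7]
width: 35.3
gripper_force: 0.0
```

```bash
python3 -c "
from h import *
s=ctrl.read_state();d=snap('wrist','w3');s=ctrl.read_state();print(s['clock'],s['eef_pos'],s['tool_rot'],s['width'])
crop(d,'w3c',255,145,388,245,6)"
```

```text
5.4 [514.65471675 268.9008997  263.53983816] [ 3.14028921e+00  2.23409858e-03 -1.32038691e-02] 35.08517049028329
```

View pics/w3c.png

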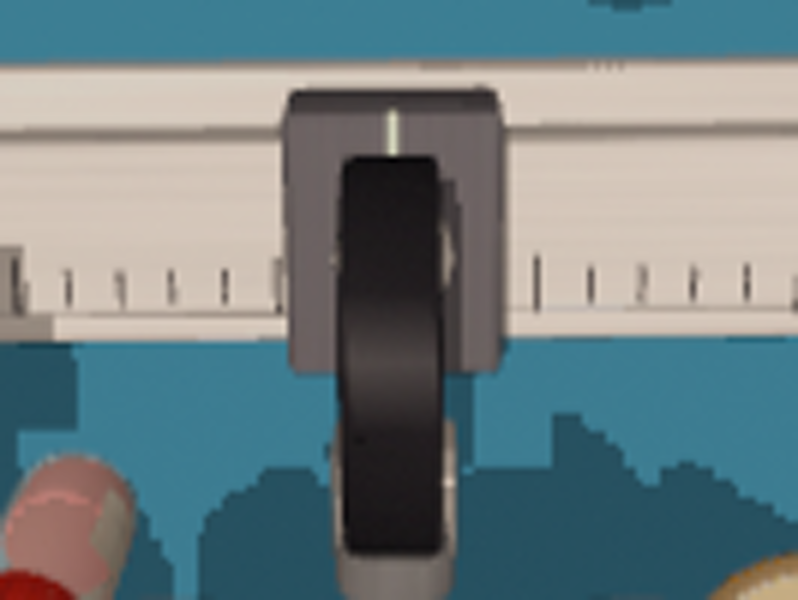

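```bash
python3 -c "
from h import *
d=load('w3');c=lambda u,v,z:at(d,255+u/6,145+v/6,z).round(2)
print('line',c(392,130,42),'carr',c(289,360,42),c(501,360,42),'cone base edges',c(334,510,32),c(457,510,32))
t=snap('top','t3');crop(t,'t3c',290,185,390,260,8)
print('screen moved?',np.abs(t['p'][180:235,440:478].astype(int)-load('top0')['p'][180:235,440:478]).mean())"
```

```text
line [536.86 269.25  42.  ] carr [493.93 288.9   42.  ] [493.42 249.67  42.  ] cone base edges [458.74 281.81  32.  ] [458.42 257.51  32.  ]
screen moved? 2.2953748006379584
```

View pics/t3c.png

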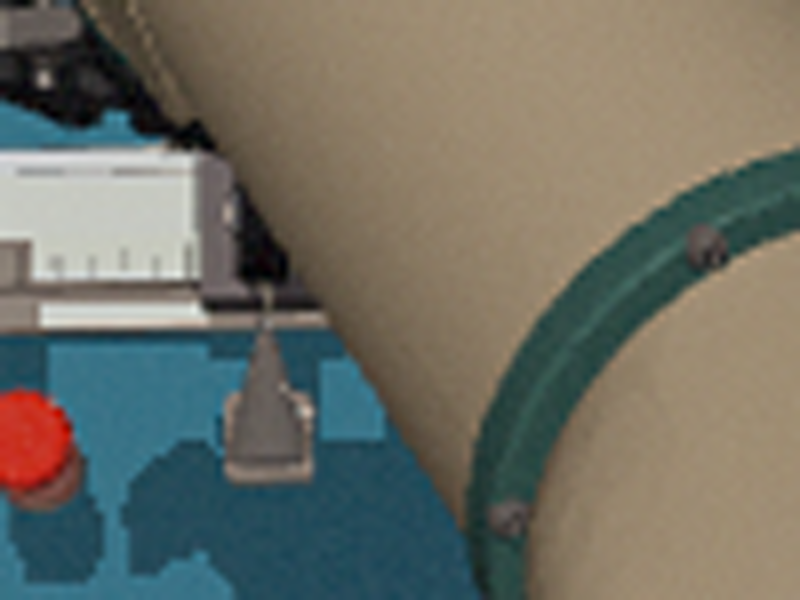

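```bash
python3 -c "
from cell import ctrl
print(ctrl.finish_job())"
```

```text
the job is handed in; nothing more can be done
None
```

I slid the lens holder about 105 mm along the rail and let go of it opposite the cone index tip (within about 0.5 mm by the wrist camera), kept clear of the screen, and handed in at about 5.5 s.

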